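# Seat the tube block in the dry-block heater

### The arm

A 6-joint arm with a two-finger parallel gripper is mounted at the origin on a cart in front of the work surface, level with it; the furniture and walls round the work are solid. World frame = base frame: x ahead of the robot, y to its left, z up, the work surface at z = 0. Lengths are in m, angles in rad, forces in N, time in s.
With the tool pointing down it reaches from about 0.25 to 0.725 m from the base axis. Payload 4 kg.
Tool frame: the origin (TCP) lies midway between the tips of the shut fingers; the grasp point (between the pads) lies 19 mm behind it; z points along the fingers, y is the line along which they close (so a half turn about z gives the same grasp; the last joint's range is limited). The gripper opens to 85 mm and grips with 20 to 120 N. Pads are 22 mm wide; open, the fingers measure 114 mm over their backs; the gripper's body (76 mm by 85 mm) begins 54 mm behind the grasp point. The pads swing forward as they close: fully open they stand 13 mm farther back than shut.
Start: joints at [-1.147, 0.241, 0.005, 1.335, 0, 1.571], TCP at [0.206, -0.456, 0.231] pointing down, gripper open.
Joint ranges: [-2.72, 2.72], [-1.05, 1.87], [-1.09, 1.28], [-1.99, 2.15], [-1.42, 1.44], [-3.14, 3.14]. Speed limits (rad/s): [2.79, 2.79, 3.14, 3.14, 3.14, 3.14].

### API

Orientations are given as a unit quaternion [x, y, z, w].
In Python, from workcell import bot gives the robot as it stands. The module is installed in compiled form; this text tells all that it offers.
- The arm moves only by the tool drive_tool, never from a script. Its arguments are lists of equal length, an entry for each row: "slide": the shift along the tool's x, y, z scaled (see below), a list of three; "rotation": the turn, a rotation vector about the tool's x, y, z scaled (see below), a list of three. A call has exactly 8 rows; each row is the pose to reach, as a shift and turn from the pose commanded when the call began, along the tool's axes at that moment; what a row does not reach only later rows make up. The controller multiplies each number of a shift by 250 mm and each number of a turn by 0.5 rad. A row lasts 1/8 s, in which the tool goes at most 62.5 mm and 10.7 degrees, less where a joint would pass 70% of its speed; a pose out of reach is approached as far as the arm can. A call with a number of a shift or a turn outside -1 to 1 is refused whole. A call with a gripper value outside its range is refused whole. "gripper" is the opening, from 0 (shut) to 1 (fully open), set as the call begins (left out, the last holds). The fingers move at their own pace and stop on an object; the grip force is fixed at half the most. Time passes only in rows, so rows that repeat a pose let the fingers close, or fill a call up. It gives the time, the measured TCP pose, the force, the opening and the grip force at its end, in the units of the state.
- bot.get_obs(): the state, without advancing time (a new reading comes with each control period).
- bot.camera(name): name is "side" or "top" or "wrist"; returns a dict with "image" (420x560x3 uint8, red, green, blue), "z_map" (420x560 float32, m along the optical axis (not along the pixel's ray), 0 where there is no reading), "camera_matrix" (3x3 intrinsics, pixels), "k1" (the pictures are not rectified: a ray, as slopes to the right and down, at radius r is drawn at 1 + k1 r^2 times it, then the intrinsics apply), "xyz" and "orientation" of the camera in the world. Camera axes: x right, y up, looking along -z (the intrinsics and any distortion apply to the point x, -y, -z); pixel columns grow to the right and rows downward; lengths in m; the calibration is good to about 2 mm. A picture is of the moment at which its call begins.
- bot.job_done(): hands the job in; it is judged then, once.
The state is a dict: "clock": time; "joint_pos": joint angles; "joint_vel": joint speeds; "tau": joint torques, N m; "eef_pos": TCP position; "tool_rot": TCP orientation; "ft_force": force on the tool from outside, world axes, zero at the start; "ft_torque": the same for the moment, N m; "grip_width": finger opening in m; "grasp_force": force on a finger pad.
Only numpy, scipy, OpenCV 4.12 (cv2) and the standard library are available. Lean on these libraries where they do the work, as an engineer would, in place of code of your own. Each camera call takes 0.05 s, during which the arm holds its last target. There are 200 camera calls.

### The job

Take the tall aluminium block with the eight small holes and seat it in the empty well of the dry-block heater, holes up, square with the well and fully down flat on its floor. Lower it in rather than drop it, let go of it, and leave the short two-hole block and the low solid block where they stand.

Things in the scene. Friction and masses are not known exactly. Their poses are not given: they have to be found in the camera images.
- tube_block_center (a point): Centre (half-way up) of the loose bare-aluminium tube block to be seated: upright, 44 mm (its x) by 84 mm (its y) by 70 mm tall (its z, up); 8 small round holes in its top, 2 rows of 4. Stands on the table: this point starts 35 mm above it. About 0.4 kg. Grip it across the 44 mm width (along its x). It fits the well either way round.
- well (a point): Centre of the floor of the empty well in the top of the dry-block heater: a fixed grey box (x 150, y 130, 60 mm high), black display and two round buttons on its top nearest the robot. Well 56 mm (its x) by 96 mm (its y), 15 mm deep: floor 45 mm, rim 60 mm above the table; a 5 mm bevel widens its mouth. Seated, the block clears the walls by 6 mm all round and its centre is 35 mm above this point.
- short_block_center (a point): Centre of another loose aluminium block, not wanted: 44 mm (x) by 54 mm (y) by 70 mm tall, with 2 large holes in its top. Stands on the table; leave it there.
- blank_block_center (a point): Centre of a loose low solid aluminium block, not wanted: 44 mm (x) by 84 mm (y) by 30 mm tall, no holes. Lies on the table; leave it there.

How it is judged:
On the way:
1. the tube block is lifted from the table to about the height of the heater's rim (height (world z) of tube_block_center above 0.09 m), for 0.1 s.
At the end, for the whole second after the job is handed in: The tube block stands in the heater's well, holes up: centred within 12 mm, its underside on the floor within 3 mm, upright within 4 degrees, its long side along the well's within 11 degrees, released and at rest; the other two blocks are within 30 mm of where they stood (horizontal distance between tube_block_center and well below 0.012 m and z of tube_block_center in the frame of well between 0.031 and 0.038 m and angle between tube_block_center's own z axis and vertical below 0.07 rad and angle between the y axis of tube_block_center and the y axis of well, either way round below 0.19 rad and linear speed of tube_block below 0.02 m/s and distance of each of short_block_center, blank_block_center from where it was at the start of the episode below 0.03 m); the robot touches nothing.
It fails at once if the tube block is let go more than 25 mm above the well's rim (contact force between the fingers and tube_block below 0.05 N and z of tube_block_center in the frame of well above 0.075 m).
It fails at once if one of the other two blocks is moved by more than 30 mm (distance of any of short_block_center, blank_block_center from where it was at the start of the episode above 0.03 m).
It also fails if it takes over 32 s, if anything falls off the work surface, if the arm or the gripper's body presses on something with over 40 N, if the wrist force passes 120 N, or if a joint passes its speed limit or range.

## Working session

There is one attempt and no reset: what is moved stays moved. The work goes in short steps, Python scripts to look and compute and a tool call to move; the robot and the scene stay as the last step left them, time stands still between calls to the robot, and variables do not carry over. Pictures are saved under pics/ and viewed, at most 10 in all, crops included, and the job is handed in when it is done.

Besides the shell and the picture viewer there is one more tool, called after "Emit:" as name(argument=value, ...) on one line, values as JSON. drive_tool: Moves the arm, as the interface text tells. Shifts and turns lie within -1 to 1; 1 stands for 250 mm of shift or 0.5 rad of turn. Its arguments: {"type":"object","properties":{"slide":{"type":"array","items":{"type":"array","items":{"type":"number"}}},"rotation":{"type":"array","items":{"type":"array","items":{"type":"number"}}},"gripper":{"type":"number"}},"required":["slide","rotation"]}

```bash
mkdir -p pics; cat > h.py <<'E'
import numpy as np, cv2
from scipy.spatial.transform import Rotation as R
from workcell import bot
def cloud(c):
    z=c["z_map"].astype(float);K=np.array(c["camera_matrix"]);h,w=z.shape
    u,v=np.meshgrid(np.arange(w),np.arange(h))
    p=cv2.undistortPoints(np.stack([u,v],-1).reshape(-1,1,2).astype(float),K,np.array([c["k1"],0,0,0,0.])).reshape(h,w,2)
    P=np.stack([p[...,0]*z,-p[...,1]*z,-z],-1)
    W=P@R.from_quat(c["orientation"]).as_matrix().T+np.array(c["xyz"])
    W[z<=0]=np.nan
    return W
def save(c,n): cv2.imwrite("pics/"+n,c["image"][...,::-1])
E
python3 - <<'E'
from h import *
c=bot.camera("top");save(c,"top.png");W=cloud(c);np.save("top.npy",W)
print(c["xyz"],c["orientation"],bot.get_obs())
for lo,hi in((.02,.04),(.04,.052),(.052,.065),(.065,.08)):
    m=((W[...,2]>lo)&(W[...,2]<hi)).astype(np.uint8)
    n,l,s,_=cv2.connectedComponentsWithStats(m)
    for i in range(1,n):
        if s[i,4]>150:
            q=W[l==i];r=cv2.minAreaRect(q[:,:2].astype(np.float32)*1000)
            print(lo,s[i],np.round(q.mean(0),3),r)
E
```

```text
[ 0.4381156  -0.12798908  0.93611542] [ 0.03948347 -0.04138368 -0.70422407  0.70767006] {'clock': 0.05, 'joint_pos': array([-1.14698382e+00,  2.41422985e-01,  3.78104181e-03,  1.33519371e+00,
       -1.46066480e-06,  1.57079793e+00]), 'joint_vel': array([-0.00016923, -0.00295658,  0.00225639,  0.00139899,  0.00039332,
       -0.00031434]), 'tau': array([ 1.85254848e-04, -3.73491704e+01,  2.53292960e+01,  1.09636071e-02,
       -5.46297088e-06,  2.97705668e-06]), 'eef_pos': array([ 0.20537127, -0.45521512,  0.23042963]), 'tool_rot': array([ 9.77631420e-01,  2.10323004e-01, -2.15174501e-04, -9.96702159e-04]), 'ft_force': array([0.13042787, 0.37812041, 0.41093918]), 'ft_torque': array([-0.03360106, -0.02365771,  0.03078302]), 'grasp_force': 0.0, 'grip_width': 0.08531512200309728}
0.02 [347   0  49  13 245] [ 1.04  -0.354  0.03 ] ((1039.7578125, -355.60498046875), (120.47681427001953, 28.662391662597656), 81.15974426269531)
0.02 [340  54  54  52 224] [ 0.815 -0.323  0.03 ] ((827.1651000976562, -311.8683166503906), (173.98561096191406, 86.49411010742188), 46.62770462036133)
0.02 [160  61 
[... 3181 characters left out ...]
5606689453125, -366.900634765625), (85.35692596435547, 44.358131408691406), 69.17864227294922)
0.065 [187 253  22  22 161] [0.405 0.046 0.074] ((405.253662109375, 51.333709716796875), (45.96319580078125, 46.171043395996094), 89.89116668701172)
0.065 [  0 259  10  37 154] [0.375 0.476 0.072] ((373.49322509765625, 480.40118408203125), (79.33425903320312, 21.961849212646484), 3.7912685871124268)
0.065 [158 260  21  22 170] [0.391 0.108 0.073] ((390.0248107910156, 114.07736206054688), (47.69942092895508, 41.26681137084961), 18.255687713623047)
0.065 [216 263  21  22 172] [ 0.386 -0.016  0.074] ((383.71966552734375, -12.857391357421875), (46.26520919799805, 44.52307891845703), 1.8312667608261108)
```

View pics/top.png

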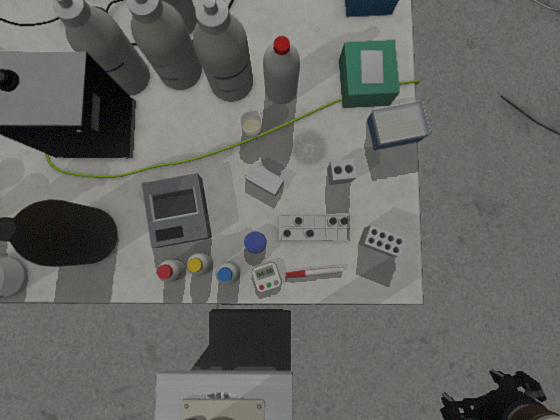

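The top view shows the tube block at about (384,241) with its 8 holes. The heater is at (176,210) with its well at (174,204), the short block at (343,171) and the blank block at (264,180). World poses:
- **Tube block:** (0.458, -0.367), short axis at -20.8°.
- **Well:** (0.542, 0.114), x axis at 11.1°.

Next I'll check clearance along the path and work out the first move.

```bash
cat >> h.py <<'E'
def delta(xyz,yaw_deg):
    "scaled shift/turn from the measured pose to TCP xyz, tool y along yaw_deg, pointing down"
    o=bot.get_obs();T=R.from_quat(o["tool_rot"]);a=np.radians(yaw_deg)
    y=np.array([np.cos(a),np.sin(a),0]);z=np.array([0,0,-1.]);x=np.cross(y,z)
    G=R.from_matrix(np.stack([x,y,z],1))
    print("slide",np.round(T.inv().apply(np.array(xyz)-o["eef_pos"])/.25,3),"rot",np.round((T.inv()*G).as_rotvec()/.5,3),"t",o["clock"])
E
python3 - <<'E'
from h import *
W=np.load("top.npy")
for y in np.arange(-.45,.25,.05):
    r=[]
    for x in np.arange(.25,.7,.05):
        m=(W[...,0]>x)&(W[...,0]<x+.05)&(W[...,1]>y)&(W[...,1]<y+.05); r.append(round(float(W[m][:,2].max()),3) if m.any() else -1)
    print(round(y,2),r)
delta([.458,-.367,.2],-20.8)
E
```

```text
-0.45 [-1, 0.004, 0.005, 0.073, 0.074, 0.005, 0.005, 0.004, 0.075]
-0.4 [-1, 0.005, 0.005, 0.074, 0.074, 0.004, 0.005, 0.004, 0.076]
-0.35 [-1, 0.005, 0.005, 0.072, 0.075, 0.004, 0.005, 0.073, 0.005]
-0.3 [-1, 0.004, 0.018, 0.005, 0.061, 0.063, 0.073, 0.075, 0.004]
-0.25 [-1, 0.004, 0.019, 0.004, 0.064, 0.064, 0.004, 0.072, 0.004]
-0.2 [-1, 0.004, 0.018, 0.004, 0.064, 0.063, 0.005, 0.004, 0.004]
-0.15 [-1, 0.021, 0.023, 0.021, 0.063, 0.047, 0.034, 0.034, 0.004]
-0.1 [-1, 0.024, 0.022, 0.033, 0.035, 0.005, 0.033, 0.033, 0.004]
-0.05 [-1, 0.005, 0.102, 0.082, 0.03, 0.005, 0.004, 0.029, 0.011]
-0.0 [-1, 0.004, 0.102, 0.102, 0.064, 0.065, 0.059, 0.005, 0.011]
0.05 [-1, 0.004, 0.101, 0.102, 0.064, 0.063, 0.063, 0.063, 0.01]
0.1 [-1, 0.005, 0.102, 0.102, 0.065, 0.062, 0.064, 0.062, 0.01]
0.15 [-1, 0.004, 0.004, 0.063, 0.063, 0.063, 0.063, 0.01, 0.005]
0.2 [-1, 0.003, 0.004, 0.003, 0.005, 0.005, 0.004, 0.01, 0.259]
slide [1.066 0.094 0.122] rot [-0.004 -0.002 -1.568] t 0.05
```

Emit:
drive_tool(slide=[[0.25, 0.02, 0.03], [0.5, 0.05, 0.06], [0.75, 0.07, 0.09], [1, 0.09, 0.12], [1, 0.09, 0.12], [1, 0.09, 0.12], [1, 0.09, 0.12], [1, 0.09, 0.12]], rotation=[[0, 0, -0.2], [0, 0, -0.4], [0, 0, -0.6], [0, 0, -0.8], [0, 0, -1], [0, 0, -1], [0, 0, -1], [0, 0, -1]], gripper=1)

```text
clock: 1.05
eef_pos: [0.4419, -0.3741, 0.2015]
tool_rot: [0.896, 0.445, 0.0, 0.0]
ft_force: [0.5, -1.1, -0.5]
grip_width: 0.0853
grasp_force: 0.0
```

```bash
python3 - <<'E'
from h import *
c=bot.camera("wrist");save(c,"w1.png");W=cloud(c)
m=((W[...,2]>.06)&(W[...,2]<.08)).astype(np.uint8)
n,l,s,_=cv2.connectedComponentsWithStats(m)
for i in range(1,n):
    if s[i,4]>300:
        q=W[l==i];print(s[i],np.round(q.mean(0),3),cv2.minAreaRect(q[:,:2].astype(np.float32)*1000))
print(bot.get_obs()["eef_pos"],bot.get_obs()["joint_pos"])
delta([.458,-.367,.15],-20.8)
E
```

```text
[229   0  23  18 310] [ 0.503 -0.251  0.061] ((503.241943359375, -251.3356475830078), (11.513189315795898, 15.754894256591797), 53.1602897644043)
[251  24  23  25 421] [ 0.504 -0.275  0.061] ((504.4455261230469, -275.55029296875), (16.503280639648438, 16.062572479248047), 51.37372589111328)
[ 241  110   86  119 4701] [ 0.459 -0.363  0.07 ] ((458.93865966796875, -363.9181213378906), (84.53164672851562, 44.08647155761719), 69.17263793945312)
[ 0.44195737 -0.3740807   0.20161025] [-7.02391221e-01  4.10936995e-01  1.67913254e-01  1.32743387e+00
 -3.75100165e-05  1.51760412e+00]
slide [0.061 0.034 0.206] rot [ 0.001  0.    -0.572] t 1.1
```

View pics/w1.png

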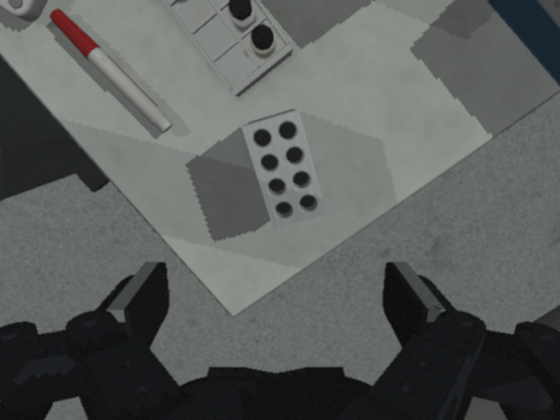

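The wrist view shows the tube block at (282,165). It measures (0.459, -0.364) at the same angle, so I'll align and descend.

Emit:
drive_tool(slide=[[0.03, 0.015, 0.1], [0.069, 0.031, 0.25], [0.069, 0.031, 0.35], [0.069, 0.031, 0.4], [0.069, 0.031, 0.4], [0.069, 0.031, 0.5], [0.069, 0.031, 0.6], [0.069, 0.031, 0.67]], rotation=[[0, 0, -0.2], [0, 0, -0.4], [0, 0, -0.57], [0, 0, -0.57], [0, 0, -0.57], [0, 0, -0.57], [0, 0, -0.57], [0, 0, -0.57]])

```text
clock: 2.1
eef_pos: [0.4598, -0.3652, 0.0345]
tool_rot: [0.823, 0.568, 0.0, 0.001]
ft_force: [-0.1, -0.1, 1.4]
grip_width: 0.0854
grasp_force: 0.0
```

Emit:
drive_tool(slide=[[0, 0, 0], [0, 0, 0], [0, 0, 0], [0, 0, 0], [0, 0, 0], [0, 0, 0], [0, 0, 0], [0, 0, 0]], rotation=[[0, 0, 0], [0, 0, 0], [0, 0, 0], [0, 0, 0], [0, 0, 0], [0, 0, 0], [0, 0, 0], [0, 0, 0]], gripper=0)

```text
clock: 3.1
eef_pos: [0.4602, -0.3653, 0.0357]
tool_rot: [0.823, 0.568, 0.0, 0.002]
ft_force: [-1.2, -0.2, 7.4]
grip_width: 0.0431
grasp_force: 63.9
```

Gripped. Lifting straight up.

Emit:
drive_tool(slide=[[0, 0, -0.05], [0, 0, -0.15], [0, 0, -0.3], [0, 0, -0.45], [0, 0, -0.6], [0, 0, -0.7], [0, 0, -0.7], [0, 0, -0.7]], rotation=[[0, 0, 0], [0, 0, 0], [0, 0, 0], [0, 0, 0], [0, 0, 0], [0, 0, 0], [0, 0, 0], [0, 0, 0]])

```text
clock: 4.1
eef_pos: [0.4586, -0.3638, 0.2074]
tool_rot: [0.823, 0.568, -0.0, -0.001]
ft_force: [0.3, 0.8, -4.0]
grip_width: 0.0432
grasp_force: 62.9
```

```bash
python3 - <<'E'
from h import *
o=bot.get_obs();print(o["eef_pos"],o["grip_width"],o["grasp_force"],o["ft_force"])
delta([.541,.114,.21],11.1)
E
```

```text
[ 0.45863585 -0.36375333  0.20736393] 0.04319811132736701 62.938267439603806 [ 0.29428959  0.75039605 -3.98551456]
slide [ 1.904 -0.369 -0.008] rot [-0.004 -0.003 -1.111] t 4.1
```

Emit:
drive_tool(slide=[[0.1, -0.02, 0], [0.25, -0.05, 0], [0.4, -0.08, 0], [0.55, -0.11, 0], [0.7, -0.14, 0], [0.85, -0.17, 0], [0.95, -0.18, 0], [0.95, -0.18, 0]], rotation=[[0, 0, -0.05], [0, 0, -0.15], [0, 0, -0.25], [0, 0, -0.35], [0, 0, -0.45], [0, 0, -0.5], [0, 0, -0.55], [0, 0, -0.55]])

```text
clock: 5.1
eef_pos: [0.5005, -0.1244, 0.2069]
tool_rot: [0.736, 0.677, -0.001, -0.002]
ft_force: [-0.5, -1.3, -3.3]
grip_width: 0.0434
grasp_force: 62.8
```

```bash
python3 - <<'E'
from h import *
delta([.541,.114,.21],11.1)
E
```

```text
slide [ 0.964  0.082 -0.012] rot [-0.007 -0.003 -0.555] t 5.1
```

Emit:
drive_tool(slide=[[0.15, 0.01, 0], [0.3, 0.02, 0], [0.45, 0.04, 0], [0.6, 0.05, 0], [0.75, 0.06, 0], [0.88, 0.07, 0], [0.96, 0.08, 0], [0.96, 0.08, 0]], rotation=[[0, 0, -0.05], [0, 0, -0.15], [0, 0, -0.25], [0, 0, -0.35], [0, 0, -0.45], [0, 0, -0.5], [0, 0, -0.555], [0, 0, -0.555]])

```text
clock: 6.1
eef_pos: [0.5421, 0.1114, 0.2078]
tool_rot: [0.636, 0.772, -0.001, -0.0]
ft_force: [-0.3, 0.2, -3.6]
grip_width: 0.0432
grasp_force: 62.8
```

Emit:
drive_tool(slide=[[0, 0, 0], [0, 0, 0.05], [0, 0, 0.1], [0, 0, 0.15], [0, 0, 0.2], [0, 0, 0.2], [0, 0, 0.2], [0, 0, 0.2]], rotation=[[0, 0, 0], [0, 0, 0], [0, 0, 0], [0, 0, 0], [0, 0, 0], [0, 0, 0], [0, 0, 0], [0, 0, 0]])

```text
clock: 7.1
eef_pos: [0.5426, 0.1112, 0.1595]
tool_rot: [0.637, 0.771, 0.001, 0.0]
ft_force: [0.1, 0.1, -3.7]
grip_width: 0.0429
grasp_force: 62.7
```

```bash
python3 - <<'E'
from h import *
o=bot.get_obs();print(o["eef_pos"])
for n in("wrist","side"):
    c=bot.camera(n);save(c,n+"2.png");W=cloud(c);np.save(n+"2.npy",W)
    e=W-o["eef_pos"]
    near=np.hypot(e[...,0],e[...,1])<.06
    zz=W[near&(W[...,2]>.1)&(W[...,2]<.25)][:,2] if near.any() else []
    h,b=np.histogram(zz,np.arange(.1,.25,.005));print(n,h)
    for lo,hi in((.055,.065),(.04,.05)):
        m=((W[...,2]>lo)&(W[...,2]<hi)).astype(np.uint8)
        k,l,s,_=cv2.connectedComponentsWithStats(m)
        for i in range(1,k):
            if s[i,4]>400:q=W[l==i];print(lo,s[i],cv2.minAreaRect(q[:,:2].astype(np.float32)*1000))
delta([.541,.114,.16],11.1)
E
```

```text
[0.54264621 0.11119272 0.1594778 ]
wrist [    0     0     0     0     0   134   134   177   169   201   191   227
   252   320   476   708  4533  2438 14863  4840   686  1353  2263  7535
  3106  3499  4900  6793  7378]
0.055 [487   0  73  76 748] ((675.6784057617188, 240.43905639648438), (27.666793823242188, 60.95219039916992), 54.478675842285156)
0.055 [  137   104   231   181 19021] ((527.6591186523438, 112.11123657226562), (150.7930450439453, 129.69235229492188), 10.944341659545898)
0.055 [ 52 115  45  69 531] ((404.22900390625, 126.79228210449219), (18.831132888793945, 47.62372970581055), 26.080930709838867)
0.055 [ 54 209  59  58 543] ((414.25628662109375, 66.53178405761719), (21.912307739257812, 48.8599853515625), 51.744163513183594)
0.055 [ 21 286  61  33 425] ((389.2408752441406, 6.952444076538086), (15.999759674072266, 45.192955017089844), 75.27921295166016)
0.04 [476   0  84  81 694] ((683.04248046875, 239.7606201171875), (32.264888763427734, 75.70682525634766), 59.5223274230957)
0.04 [ 64 115  43  66 426] ((405.09552001953125, 125.22030639648438), (19.01911735534668, 47.43
[... 433 characters left out ...]
  149   69   35 1440] ((529.0140991210938, 111.3358154296875), (150.44656372070312, 136.43731689453125), 10.734113693237305)
0.055 [420 291 100  58 453] ((833.2892456054688, -376.418701171875), (85.40359497070312, 172.724609375), 52.225040435791016)
0.04 [514 125  43  29 438] ((1211.3289794921875, 290.1833801269531), (184.32528686523438, 89.83705139160156), 61.37506103515625)
0.04 [274 157  27  20 424] ((542.9149780273438, 124.72935485839844), (54.50580596923828, 85.47457122802734), 10.464369773864746)
0.04 [419 296  99  59 434] ((833.1790161132812, -375.62811279296875), (85.84214782714844, 174.29421997070312), 51.672332763671875)
slide [ 0.012 -0.004 -0.002] rot [ 0.002 -0.    -0.006] t 7.2
```

View pics/wrist2.png

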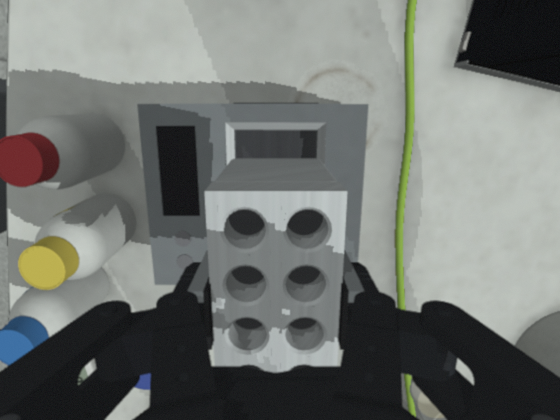

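View pics/side2.png

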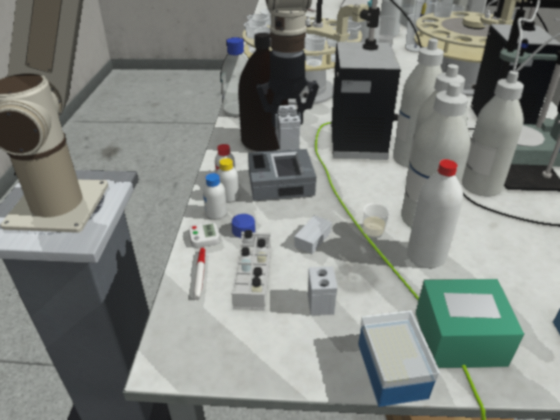

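The wrist view shows the block held over the well, with its top edge at (206–346,190) and the far part of the well at (275,140). The side view shows the gripper clear of the bottles. I'll measure the held block in the same frame to get its offset from the well.

```bash
python3 - <<'E'
from h import *
W=np.load("wrist2.npy");E=np.array([.5426,.1112,.1595])
a=np.radians(11.1);ux=np.array([np.cos(a),np.sin(a)]);uy=np.array([-ux[1],ux[0]])
d=(W-E);X=d[...,:2]@ux;Y=d[...,:2]@uy
m=np.zeros(X.shape,bool);m[192:350,212:340]=1
m&=(abs(d[...,2]-.035)<.006)
print(m.sum(),np.median(W[m][:,2]),"Y far",np.percentile(Y[m],[95,99,100]))
A=np.c_[X[m],Y[m],np.ones(m.sum())];s=np.linalg.lstsq(A,W[m][:,2],rcond=None)[0];print("tilt deg x,y",np.degrees(s[:2]),"z",s[2])
m2=np.zeros(X.shape,bool);m2[192:300,190:360]=1
m2&=(abs(W[...,2]-s[2]-X*s[0]-Y*s[1])<.003)
print("X",np.percentile(X[m2],[0,1,99,100]),"Y",np.percentile(Y[m2],[99,100]))
print(cv2.minAreaRect(W[m2][:,:2].astype(np.float32)*1000))
w=np.array([.5424,.115])-E[:2];print("well rel tcp X,Y",w@ux,w@uy)
E
```

```text
15171 0.19445831266523442 Y far [0.04034324 0.04190671 0.04243994]
tilt deg x,y [-0.05674167  1.00333071] z 0.193880248984167
X [-0.02789582 -0.02364329  0.02427596  0.0285672 ] Y [0.04204329 0.04248096]
((538.5623779296875, 133.67630004882812), (56.463356018066406, 39.189632415771484), 10.959667205810547)
well rel tcp X,Y 0.000535324940000023 0.0037674165164757203
```

Emit:
drive_tool(slide=[[0.014, 0, 0], [0.014, 0, 0.05], [0.014, 0, 0.1], [0.014, 0, 0.15], [0.014, 0, 0.2], [0.014, 0, 0.25], [0.014, 0, 0.29], [0.014, 0, 0.29]], rotation=[[0, 0, 0], [0, 0, 0], [0, 0, 0], [0, 0, 0], [0, 0, 0], [0, 0, 0], [0, 0, 0], [0, 0, 0]])

```text
clock: 8.2
eef_pos: [0.5406, 0.1143, 0.0852]
tool_rot: [0.637, 0.771, -0.001, -0.001]
ft_force: [-0.0, -0.4, -4.1]
grip_width: 0.0431
grasp_force: 62.8
```

Emit:
drive_tool(slide=[[0, 0, 0], [0, 0, 0.005], [0, 0, 0.01], [0, 0, 0.015], [0, 0, 0.02], [0, 0, 0.02], [0, 0, 0.02], [0, 0, 0.02]], rotation=[[0, 0, 0], [0, 0, 0], [0, 0, 0], [0, 0, 0], [0, 0, 0], [0, 0, 0], [0, 0, 0], [0, 0, 0]])

```text
clock: 9.2
eef_pos: [0.5415, 0.1145, 0.0814]
tool_rot: [0.637, 0.771, 0.0, 0.0]
ft_force: [-0.4, -0.3, -3.7]
grip_width: 0.0434
grasp_force: 62.8
```

Emit:
drive_tool(slide=[[0, 0, 0.002], [0, 0, 0.004], [0, 0, 0.006], [0, 0, 0.008], [0, 0, 0.008], [0, 0, 0.008], [0, 0, 0.008], [0, 0, 0.008]], rotation=[[0, 0, 0], [0, 0, 0], [0, 0, 0], [0, 0, 0], [0, 0, 0], [0, 0, 0], [0, 0, 0], [0, 0, 0]])

```text
clock: 10.2
eef_pos: [0.5415, 0.1145, 0.0808]
tool_rot: [0.637, 0.771, 0.0, 0.0]
ft_force: [-3.5, 0.1, 7.1]
grip_width: 0.0433
grasp_force: 64.1
```

The block is touching the floor at the expected height, so I'll release and then rise.

Emit:
drive_tool(slide=[[0, 0, 0], [0, 0, 0], [0, 0, 0], [0, 0, 0], [0, 0, 0], [0, 0, 0], [0, 0, 0], [0, 0, 0]], rotation=[[0, 0, 0], [0, 0, 0], [0, 0, 0], [0, 0, 0], [0, 0, 0], [0, 0, 0], [0, 0, 0], [0, 0, 0]], gripper=1)

```text
clock: 11.2
eef_pos: [0.5415, 0.1144, 0.0793]
tool_rot: [0.637, 0.771, 0.0, 0.0]
ft_force: [-1.2, 0.3, 0.7]
grip_width: 0.0851
grasp_force: 0.0
```

Emit:
drive_tool(slide=[[0, 0, -0.05], [0, 0, -0.1], [0, 0, -0.2], [0, 0, -0.3], [0, 0, -0.45], [-0.1, 0, -0.6], [-0.2, 0, -0.6], [-0.2, 0, -0.6]], rotation=[[0, 0, 0], [0, 0, 0], [0, 0, 0], [0, 0, 0], [0, 0, 0], [0, 0, 0], [0, 0, 0], [0, 0, 0]])

```text
clock: 12.2
eef_pos: [0.5516, 0.0642, 0.2311]
tool_rot: [0.638, 0.77, 0.001, 0.001]
ft_force: [0.2, -0.3, -0.9]
grip_width: 0.0859
grasp_force: 0.0
```

```bash
python3 - <<'E'
from h import *
print(bot.get_obs()["eef_pos"])
c=bot.camera("wrist");save(c,"w3.png");W=cloud(c)
for lo,hi in((.105,.125),(.055,.065),(.04,.05)):
    m=((W[...,2]>lo)&(W[...,2]<hi)).astype(np.uint8)
    k,l,s,_=cv2.connectedComponentsWithStats(m)
    for i in range(1,k):
        if s[i,4]>400:q=W[l==i];print(lo,s[i],q[:,2].min(),np.median(q[:,2]),q[:,2].max(),cv2.minAreaRect(q[:,:2].astype(np.float32)*1000))
E
```

```text
[0.55163424 0.06415985 0.23110175]
0.105 [ 242   65   65  122 5594] 0.10507965149966708 0.11579227695831029 0.11858631974040795 ((541.6943969726562, 115.14799499511719), (44.25812530517578, 83.86283874511719), 11.142526626586914)
0.055 [445   0 115  35 521] 0.05500036379019624 0.061286490057751275 0.06499956661504419 ((710.0020141601562, 233.6751251220703), (4.943703651428223, 102.6340560913086), 87.88915252685547)
0.055 [  163    43   186   155 19466] 0.055012523359484145 0.060894935815454826 0.06414858016777042 ((527.3262939453125, 112.25968933105469), (151.179931640625, 129.10260009765625), 10.731489181518555)
0.055 [506 254  54  80 670] 0.05500413245534502 0.05994786678513303 0.06498121126274203 ((818.6356811523438, 1.9059524536132812), (94.19147491455078, 28.72260093688965), 80.8828353881836)
0.04 [436   0 124  42 538] 0.04004373837364794 0.04500930179541404 0.049970143687006974 ((716.0109252929688, 233.79212951660156), (8.043606758117676, 115.85100555419922), 86.11029052734375)
0.04 [497 247  63  80 667] 0.04000274128937226 0.0451027704280586 0.04999740050266133 ((821.2645263671875, 6.003898620605469), (97.34056091308594, 31.389633178710938), 75.27320098876953)
0.04 [158 334  55  28 571] 0.04000819130641359 0.044278672029168964 0.049828700607440435 ((490.3475036621094, -140.29898071289062), (58.17176055908203, 32.841461181640625), 1.2135406732559204)
```

View pics/w3.png

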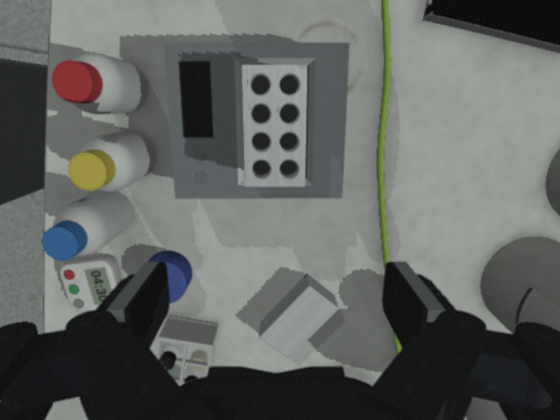

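The picture shows the block seated in the well at (275,125), square and centred. Its top is 55 mm above the heater's rim, which means it is on the floor, and the gripper is clear. Handing in.

```bash
python3 -c "
from workcell import bot
print(bot.job_done())"
```

```text
the job is handed in; nothing more can be done
None
```

The tube block is seated in the heater's well, holes up, square and on the floor by the last wrist-camera measurement; it is released, the other two blocks were never touched, and the job is handed in (the hand-in returned no verdict).

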